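# Unlock the projector's lamp carriage through a vent slot and set it to its mark

### The arm

A 6-joint arm with a two-finger parallel gripper is mounted at the origin on the work surface. World frame = base frame: x ahead of the robot, y to its left, z up, the work surface at z = 0. Lengths are in m, angles in degrees, forces in N, time in s.
With the tool pointing down it reaches from about 0.4 to 0.825 m from the base axis. Payload 7 kg.
Tool frame: the origin (TCP) lies on the centre line of the jaws, within the pads' length; the fingertips stand 11 mm ahead of it and the grasp point (between the pads) lies 8 mm behind it; z points along the fingers, y is the direction in which the jaws open and shut (so a half turn about z gives the same grasp; the last joint's range is limited). The gripper opens to 88 mm and grips with 3 to 60 N. Pads are 19 mm wide; open, the fingers measure 130 mm over their backs; the gripper's body (78 mm by 193 mm) begins 47 mm behind the grasp point.
Start: joints at [-57.634, 20.546, 0.682, 0, -70.136, -16.507], TCP at [0.184, -0.649, 0.238] pointing down, gripper open.
Joint ranges: [-176.03, 176.03], [-82.01, 121.73], [-58.28, 71.71], [-173.87, 95.51], [-174.79, -0.11], [-173.66, 173.66]. Speed limits (degrees/s): [136.94, 136.94, 172.46, 180, 180, 180].

### API

Orientations are given as [roll, pitch, yaw] about the fixed x, y, z axes, in that order (R = Rz(yaw) Ry(pitch) Rx(roll)).
In Python, from plant import ctrl, cams, order gives the robot as it stands.
- The arm moves only by the tool jog_arm, never from a script. Its argument "motion" is a list of rows, each an object with "offset": the shift along the tool's x, y, z in mm, a list of three; "roll": the turn about the tool's z in rad; "hand": the finger opening in mm, from 0 to 87.6. A call has 1 to 20 rows; each row is the pose to reach, as a shift and turn from the pose commanded when the call began, along the tool's axes at that moment; what a row does not reach only later rows make up. A row lasts 1/12 s, in which the tool goes at most 41.7 mm and 7.16 degrees, less where a joint would pass 70% of its speed; a pose out of reach is approached as far as the arm can. A call with a gripper value outside its range is refused whole. The fingers move at their own pace and stop on an object; the grip force is fixed at half the most. Time passes only in rows, so rows that repeat a pose let the fingers close. It gives the time, the measured TCP pose, the force and the opening at its end, in the units of the state.
- ctrl.get_obs(): the state, without advancing time (a new reading comes with each control period).
- cams.snapshot(name): name is "scene" or "top"; returns a dict with "img" (480x640x3 uint8, red, green, blue), "K" (3x3 intrinsics, pixels), "cam_to_world" (4x4, takes a point from camera to world coordinates). Camera axes: x right, y down, z forward; pixel columns grow to the right and rows downward; lengths in m; the calibration is good to about 2 mm. A picture is of the moment at which its call begins. There is no depth.
- order.close_job(): hands the job in, once; it reports no verdict.
The state is a dict: "clock": time; "joint_pos": joint angles; "qvel": joint speeds; "tau": joint torques, N m; "tool_pos": TCP position; "orientation": TCP orientation; "force": force on the tool from outside, world axes, zero at the start; "moment": the same for the moment, N m; "opening": finger opening in m.
Only numpy, scipy, OpenCV 4.12 (cv2) and the standard library are available. Lean on these libraries where they do the work, as an engineer would, in place of code of your own. Each camera call takes 0.05 s, during which the arm holds its last target. There are 200 camera calls.

### The job

Take the release pin from its rest and push it through the vent slots of the lamp house until you find the one that hides the lock tab (the other slots only have a rigid rib behind them), and press that tab fully home with the pin. Then slide the unlocked lamp carriage along its track until its pointer lines up with the pointer of the stop mark, and leave it there. Hang the pin back in its rest, upright on its flange, and leave the micrometer, gauge and case alone.

Things in the scene. Friction and masses are not known exactly. Their poses are not given: they have to be found in the camera images.
- lamphouse: Grey metal lamp house fixed to the bench: a hollow box about 132 x 160 mm (its x, y) on an 8 mm base plate that reaches 195 mm to its -y side, where the carriage track runs. Origin on the bench under the middle of the box; x away from the robot, y left, z up at zero yaw. The box is about 88 mm high at its front (-x) and 122 mm at its back.
- panel: Sloping top panel of the lamp house, 130 x 160 mm, 5 mm thick, with three vent slots in a row. Origin at the centre of the middle slot on the outer face, 105 mm above the bench, at x = -5 mm of the lamp house. Its z axis is the outward normal, leaning 15 degrees from vertical towards the lamp house's -x (front); x runs up the slope, y along the row of slots (lamp house's y).
- slot_a (a point): Centre of the mouth of the slot at the panel's y = +42 mm, on the outer face; axes as the panel's. Each slot is 14 mm wide (y) and 34 mm long (x). Behind each lies a flat dark steel face, 30 mm below the panel's outer face and parallel to it, 50 mm (x) by 30 mm (y): in two slots a rigid rib, in one (any of the three, alike to the eye) the lock tab.
- slot_b (a point): Centre of the mouth of the middle slot; else as slot_a. The lock tab, wherever it is, yields straight inwards (panel's -z) for 12 mm against about 4 N of friction, plus about 25 N per m/s of speed, then meets a hard stop; it has no spring and stays where pressed. A rib does not yield. The lock is open with the tab at least 9 mm in; press it to the stop.
- slot_c (a point): Centre of the mouth of the slot at the panel's y = -42 mm; else as slot_a.
- pin: Loose release pin, 90 g: steel rod of 8 mm diameter and 70 mm length (the last 6 mm taper to 5 mm), above it a flange of 30 mm diameter, 4 mm thick, above that a square black handle 20 x 20 mm, 44 mm tall. Origin at the centre of the flange's underside, z up towards the handle, whose flats face x and y. It starts hanging in its rest, rod down.
- pin_tip (a point): The tip of the pin's rod, 70 mm below the pin's origin on its axis.
- pin_grip (a point): Place to grip the pin's handle, on its axis 28 mm above its origin; the handle runs 24 mm below and 20 mm above that point.
- rest: Fixed aluminium rest for the pin: base plate 75 x 85 mm, two uprights, and a 9 mm thick top plate 50 x 64 mm (x, y), upper face 85 mm above the bench, with a through slot 26 mm (x) by 14 mm (y). The pin hangs in the slot, its flange on the plate. Origin on the bench under the slot's centre.
- rest_slot (a point): Centre of the rest's slot, on the upper face of its top plate (85 mm above the bench): the pin's origin lies at this height, within about 9 mm along the rest's x, when it hangs.
- carriage (a joint): Travel of the lamp carriage along the track, in m: 0 = locked at the far end, growing to 0.11 as it slides towards the lamp house's -x. About 2 N of friction; it stays where it is left. While locked, a steel bolt sticking 10 mm out of the lamp house's -y wall blocks its side arm; the bolt draws back as the tab is pressed.
- carriage_grip (a point): Middle of the carriage's black grip, 20 mm along the track (lamp house x), 26 mm across, 43 mm tall; the point is 58.5 mm above the bench and 17 mm below the grip's top, at y = -140 mm of the lamp house, and moves with the carriage. The grip stands on a 36 x 42 mm saddle with its upper face 32.5 mm above the bench. Axes as the lamp house's. The carriage's pointer is at the same x.
- mark_tip (a point): Tip of the pointer of the fixed stop mark, a small aluminium block 16 mm wide with a clamp screw on the base plate beside the track (its -y side), 32 mm high. Axes as the lamp house's. The carriage is at its mark when the carriage grip has the same lamp house x as this point, 50 to 95 mm from its locked place.
- micrometer: Bystander: loose steel micrometer, about 140 x 50 mm, 18 mm thick, lying on the bench; origin under the middle of its frame.
- setting_gauge: Bystander: loose stepped steel gauge, 44 mm across at the foot, 62 mm tall, standing on the bench; origin at its foot.
- gauge_case: Bystander: loose closed black case 90 x 140 x 37 mm on the bench; origin under its middle.
There are look-alikes about, which are no part of the job. What is shaped like the pin but pink is not meant.

How it is judged:
By the outcome, as a careful person would: the job done as asked, in the order asked, and still so for the second after the job is handed in, with the robot touching nothing.
It also fails if it takes over 59 s, if anything falls off the work surface, if the arm or the gripper's body presses on something with over 40 N, if the wrist force passes 120 N, or if a joint passes its speed limit or range.

## Working session

There is one attempt and no reset: what is moved stays moved. The work goes in short steps, Python scripts to look and compute and a tool call to move; the robot and the scene stay as the last step left them, time stands still between calls to the robot, and variables do not carry over. Pictures are saved under pics/ and viewed, about 8 in all and at most 12, crops included, and the job is handed in when it is done.

Besides the shell and the picture viewer there is one more tool, called after "Call:" in YAML: its name, and indented under it one key for each argument. jog_arm: Moves the arm, as the interface text tells. Its arguments: {"type":"object","properties":{"motion":{"type":"array"}},"required":["motion"]}

```bash
mkdir -p pics; ls; python3 - <<'E'
from plant import ctrl,cams
import cv2,numpy as np
print(ctrl.get_obs())
for n in("scene","top"):
    s=cams.snapshot(n);cv2.imwrite(f"pics/{n}0.png",s["img"][:,:,::-1]);np.savez(f"{n}.npz",K=s["K"],T=s["cam_to_world"]);print(s["K"],s["cam_to_world"])
E
```

```text
pics
{'clock': 0.0, 'joint_pos': array([-5.76357855e+01,  2.05890211e+01,  6.32091356e-01, -2.15173895e-02,
       -7.01366834e+01, -1.65055241e+01]), 'qvel': array([-0.05338821, -0.00282705, -0.05773114,  0.08202762, -0.00731557,
       -0.0198608 ]), 'tau': array([-3.73591929e-04, -5.82723820e+01,  2.93048304e+01,  6.99739963e+00,
        6.84063751e-03, -1.61254188e-04]), 'tool_pos': array([ 0.18427938, -0.6488411 ,  0.23663276]), 'orientation': array([ 1.79904497e+02, -7.20475422e-03, -1.64148631e+02]), 'force': array([-0.10777669, -0.26725663, -0.27831604]), 'moment': array([-0.02812209, -0.0012588 ,  0.04065785]), 'opening': 0.08756760854825145}
[[592.07721893   0.         315.81269055]
 [  0.         592.07721893 235.85136595]
 [  0.           0.           1.        ]] [[ 0.319256    0.62665357 -0.71090147  1.54478894]
 [ 0.94747748 -0.19600644  0.252721   -0.42418034]
 [ 0.01902725 -0.75424583 -0.65631638  1.00490665]
 [ 0.          0.          0.          1.        ]]
[[476.98240253   0.         318.41172137]
 [  0.         476.98240253 242.79389666]
 [  0.           0.           1.        ]] [[-0.02023193 -0.98852227  0.14971437  0.44204771]
 [-0.99978187  0.01922695 -0.0081572  -0.07633828]
 [ 0.00518503 -0.14984674 -0.98869564  0.94914952]
 [ 0.          0.          0.          1.        ]]
```

View pics/scene0.png

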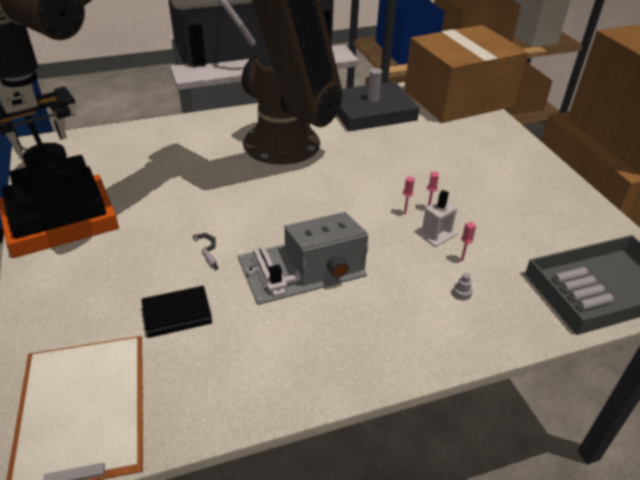

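View pics/top0.png

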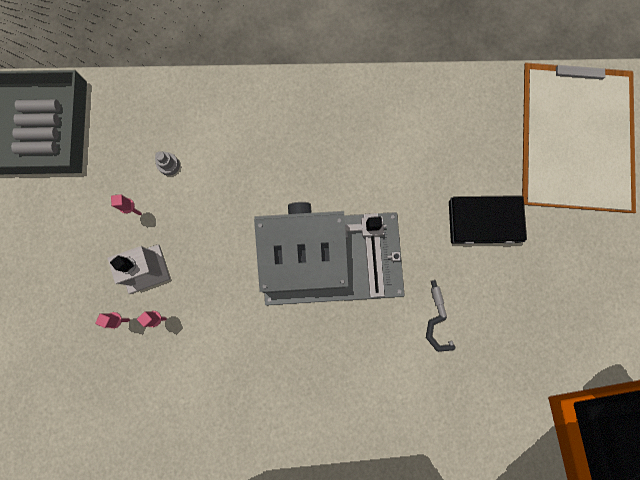

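The top image shows the lamp house at about (305,255), the carriage grip at (374,224) and the stop mark at (396,257). The rest has a black-handled pin at (122,263). Three pink look-alikes stand at (122,203), (108,320) and (150,319). The black handle in the aluminium rest is the one that fits. Next I'll view enlarged crops.

```bash
python3 - <<'E'
import cv2,numpy as np
t=cv2.imread("pics/top0.png");s=cv2.imread("pics/scene0.png")
def crop(i,x,y,w,h,k):
    c=cv2.resize(i[y:y+h,x:x+w],None,fx=k,fy=k,interpolation=cv2.INTER_CUBIC)
    for a in range(-x%10,w,10): cv2.putText(c,str(x+a),(a*k,8),0,.3,(0,0,255)); cv2.line(c,(a*k,10),(a*k,14),(0,0,255))
    for a in range(-y%10,h,10): cv2.putText(c,str(y+a),(0,a*k+3),0,.3,(0,0,255)); cv2.line(c,(20,a*k),(24,a*k),(0,0,255))
    return c
cv2.imwrite("pics/lamp.png",crop(t,250,196,160,114,5))
cv2.imwrite("pics/rest.png",np.hstack([crop(t,95,190,80,120,5),crop(s,400,160,80,120,5)]))
E
```

```text
(no output)
```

View pics/lamp.png

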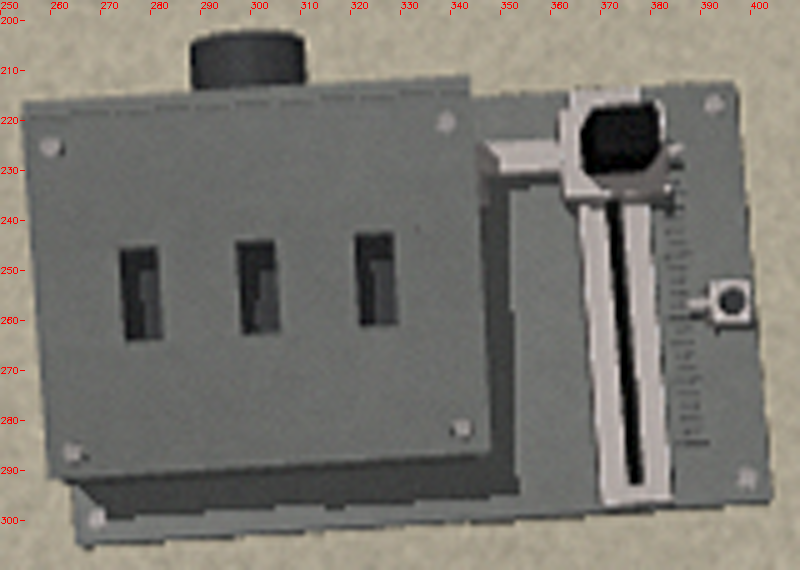

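View pics/rest.png

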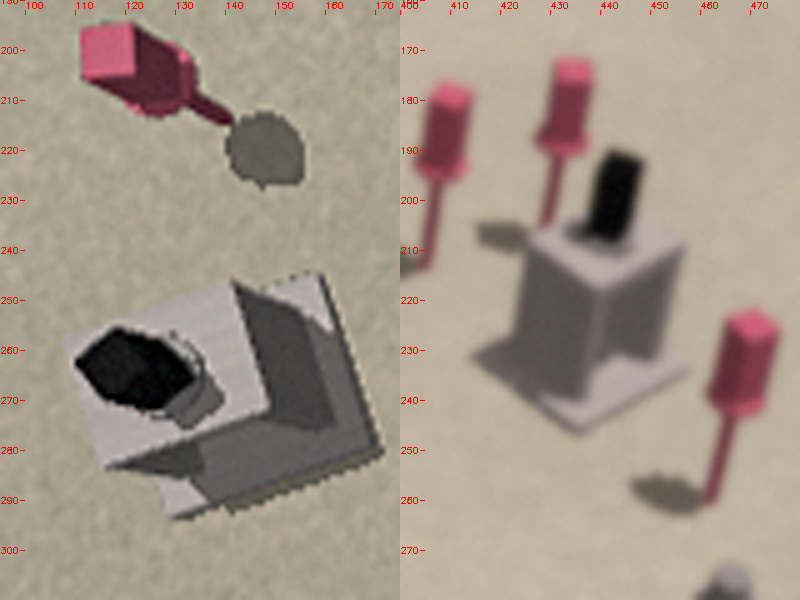

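```bash
cat > h.py <<'E'
import numpy as np,cv2
from scipy.optimize import least_squares
C={n:np.load(f"{n}.npz") for n in("scene","top")}
def proj(n,P):
    W=np.linalg.inv(C[n]["T"]);p=(W[:3,:3]@np.atleast_2d(P).T+W[:3,3:]);q=C[n]["K"]@p;return (q[:2]/q[2]).T
def back(n,uv,z):
    T=C[n]["T"];d=T[:3,:3]@np.linalg.solve(C[n]["K"],[*uv,1]);return T[:3,3]+d*(z-T[2,3])/d[2]
def xf(p,L):
    c,s=np.cos(p[2]),np.sin(p[2]);L=np.atleast_2d(L);return np.c_[p[0]+c*L[:,0]-s*L[:,1],p[1]+s*L[:,0]+c*L[:,1],L[:,2]]
E
python3 - <<'E'
from h import *
L=[[-.005,.042,.105],[-.005,0,.105],[-.005,-.042,.105]]
U=np.array([[278.2,254.8],[301.6,253.4],[325.3,251.9]])
r=least_squares(lambda p:(proj("top",xf(p,L))-U).ravel(),[.5,0,0],x_scale=.1);p=r.x
print("lamp",p[:2],np.degrees(p[2]),r.fun.round(2))
print("grip top px",proj("top",xf(p,[[0,-.14,.0755]])))
ci=lambda P:(np.array([[np.cos(p[2]),np.sin(p[2])],[-np.sin(p[2]),np.cos(p[2])]])@(P[:2]-p[:2])*1000).round(1)
for z in(.02,.032):print("tips lamp frame, carr, mark",z,ci(back("top",(386.6,225.6),z)),ci(back("top",(387.6,256.6),z)))
print("grip top centre",ci(back("top",(374.3,223.2),.0755)), "base corners",[ci(back("top",c,.008)) for c in [(397,213),(404,296),(267,305)]])
R=[[-.025,.032,.085],[-.025,-.032,.085],[.025,.032,.085],[.025,-.032,.085]]
V=np.array([[116.4,283.4],[148.6,272.4],[108.6,258],[142,246]])
r=least_squares(lambda q:(proj("top",xf(q,R))-V).ravel(),[.5,.25,.3],x_scale=.1);q=r.x
print("rest",q[:2],np.degrees(q[2]),r.fun.round(1))
# pin handle via masks
from itertools import product
B=np.array(list(product([-.01,.01],[-.01,.01],[.089,.133])))
M={}
for n,(x,y,w,h) in{"top":(107,250,32,28),"scene":(433,186,18,26)}.items():
    im=cv2.imread(f"pics/{n}0.png");m=np.zeros(im.shape[:2]);m[y:y+h,x:x+w]=(im.max(2)<45)[y:y+h,x:x+w];M[n]=m;print(n,m.sum())
def cost(v,n):
    uv=proj(n,xf(v,B));c=cv2.convexHull((uv*16).round().astype(np.int32));k=np.zeros((480,640),np.uint8);cv2.fillConvexPoly(k,c,1,shift=4);return 1-(k*M[n]).sum()/np.maximum(k,M[n]).sum()
best={}
for mode in(("top",),("scene",),("top","scene")):
    g=[(sum(cost((q[0]+a,q[1]+b,np.radians(t)),n) for n in mode),a,b,t) for a in np.arange(-.014,.015,.002) for b in np.arange(-.014,.015,.002) for t in range(0,90,5)]
    g.sort();print(mode,[(round(c,3),(q[0]+a).round(4),(q[1]+b).round(4),t) for c,a,b,t in g[:5]])
for c in[(122,203),(108,320),(150,319)]:print("pink",back("top",c,.118).round(3))
E
```

```text
lamp [ 0.55637975 -0.05292163] 2.4314481362602303 [-0.02  0.01  0.11 -0.03 -0.09  0.02]
grip top px [[377.5630462  248.08038267]]
tips lamp frame, carr, mark 0.02 [  51.1 -169.3] [ -10.7 -166. ]
tips lamp frame, carr, mark 0.032 [  48.9 -167.3] [ -12.1 -164.1]
grip top centre [  47.1 -137.7] base corners [array([  77.7, -194.3]), array([ -89.1, -193.5]), array([-89.8,  75.7])]
rest [0.53903377 0.26138895] 18.115028158527128 [-0.8  0.3  1.2 -0.3 -0.4 -0.3  0.1  0.3]
top 250.0
scene 104.0
('top',) [(np.float64(0.194), np.float64(0.539), np.float64(0.2634), 55), (np.float64(0.194), np.float64(0.539), np.float64(0.2654), 65), (np.float64(0.195), np.float64(0.539), np.float64(0.2634), 60), (np.float64(0.199), np.float64(0.539), np.float64(0.2634), 65), (np.float64(0.2), np.float64(0.539), np.float64(0.2634), 70)]
('scene',) [(np.float64(0.432), np.float64(0.541), np.float64(0.2654), 55), (np.float64(0.435), np.float64(0.531), np.float64(0.2674), 55), (np.float64(0.435), np.float64(0.535), np.float64(0.2654), 55), (np.float64(0.435), np.float64(0.535), np.float64(0.2694), 55), (np.float64(0.435), np.float64(0.537), np.float64(0.2654), 55)]
('top', 'scene') [(np.float64(0.631), np.float64(0.539), np.float64(0.2634), 55), (np.float64(0.649), np.float64(0.537), np.float64(0.2634), 55), (np.float64(0.652), np.float64(0.539), np.float64(0.2654), 55), (np.float64(0.659), np.float64(0.539), np.float64(0.2634), 60), (np.float64(0.662), np.float64(0.539), np.float64(0.2654), 60)]
pink [0.646 0.265 0.118]
pink [0.441 0.281 0.118]
pink [0.441 0.209 0.118]
```

```bash
python3 - <<'E'
from h import *
from itertools import product
B=np.array(list(product([-.01,.01],[-.01,.01],[.089,.133])))
win={"top":(105,248,34,28),"scene":(432,184,20,26)};S=4
def mk(n,th):
    x,y,w,h=win[n];im=cv2.imread(f"pics/{n}0.png")[y:y+h,x:x+w].max(2)
    return (cv2.resize(im,None,fx=S,fy=S,interpolation=cv2.INTER_CUBIC)<th).astype(np.uint8)
def cost(v,n,m):
    x,y,w,h=win[n];uv=(proj(n,xf(v,B))-[x,y]+.5)*S-.5
    k=np.zeros_like(m);cv2.fillConvexPoly(k,cv2.convexHull((uv*16).round().astype(np.int32)),1,shift=4);return 1-(k&m).sum()/(k|m).sum()
for th in(45,60,75,90):
  m={n:mk(n,th) for n in win}
  for n in(("top",),("scene",),("top","scene")):
    g=sorted((sum(cost((a,b,np.radians(t)),k,m[k]) for k in n),a,b,t) for a in np.arange(.529,.55,.002) for b in np.arange(.253,.274,.002) for t in range(0,90,5))
    print(th,n,[(round(c,3),round(a,3),round(b,3),t) for c,a,b,t in g[:4]])
E
```

```text
45 ('top',) [(np.float64(0.168), np.float64(0.539), np.float64(0.265), 60), (np.float64(0.169), np.float64(0.539), np.float64(0.265), 55), (np.float64(0.17), np.float64(0.539), np.float64(0.263), 55), (np.float64(0.173), np.float64(0.539), np.float64(0.263), 60)]
45 ('scene',) [(np.float64(0.332), np.float64(0.545), np.float64(0.261), 55), (np.float64(0.333), np.float64(0.547), np.float64(0.261), 55), (np.float64(0.333), np.float64(0.545), np.float64(0.263), 55), (np.float64(0.338), np.float64(0.543), np.float64(0.261), 55)]
45 ('top', 'scene') [(np.float64(0.521), np.float64(0.539), np.float64(0.265), 55), (np.float64(0.527), np.float64(0.539), np.float64(0.263), 55), (np.float64(0.547), np.float64(0.539), np.float64(0.265), 60), (np.float64(0.555), np.float64(0.539), np.float64(0.263), 60)]
60 ('top',) [(np.float64(0.151), np.float64(0.539), np.float64(0.263), 55), (np.float64(0.152), np.float64(0.539), np.float64(0.263), 50), (np.float64(0.154), np.float64(0.539), np.float64(0.265), 55), (np.float64(0.155), np.float64(0.539), np.float64(0.263), 45)]
60 ('scene',) [(np.float64(0.25
[... 1415 characters left out ...]
64(0.537), np.float64(0.261), 50), (np.float64(0.189), np.float64(0.537), np.float64(0.261), 45), (np.float64(0.194), np.float64(0.537), np.float64(0.261), 60)]
90 ('scene',) [(np.float64(0.156), np.float64(0.543), np.float64(0.263), 55), (np.float64(0.158), np.float64(0.539), np.float64(0.265), 55), (np.float64(0.162), np.float64(0.537), np.float64(0.267), 55), (np.float64(0.164), np.float64(0.541), np.float64(0.263), 50)]
90 ('top', 'scene') [(np.float64(0.393), np.float64(0.539), np.float64(0.265), 55), (np.float64(0.407), np.float64(0.539), np.float64(0.263), 45), (np.float64(0.411), np.float64(0.539), np.float64(0.265), 50), (np.float64(0.417), np.float64(0.539), np.float64(0.263), 40)]
```

```bash
cat >> h.py <<'E'
LAMP=np.array([.5564,-.0529,np.radians(2.43)]);PIN=(.539,.264)
def go(*wps):
    """offset (tool mm) and roll for world TCP waypoints x,y,z,yaw"""
    from plant import ctrl
    o=ctrl.get_obs();p=np.array(o["tool_pos"]);w=o["orientation"][2];y=np.radians(w)
    R=np.array([[np.cos(y),np.sin(y),0],[np.sin(y),-np.cos(y),0],[0,0,-1]])
    print("t",round(o["clock"],2),"tcp",p.round(4),"rpy",o["orientation"].round(2),"F",o["force"].round(1),"op",round(o["opening"],4),"q",o["joint_pos"].round(0))
    for q in wps:print(q,"->",((np.array(q[:3])-p)@R*1000).round(1),"roll",round(-np.radians((q[3]-w+180)%360-180),3))
E
python3 -c "
from h import *
go((.45,-.25,.25,-150),(.5,.05,.25,-135),(.539,.264,.25,-128),(.539,.264,.19,-128))"
```

```text
t 0.1 tcp [ 0.1843 -0.6489  0.2367] rpy [ 1.7992e+02 -1.0000e-02 -1.6415e+02] F [0.4 0.2 0.2] op 0.0876 q [-58.  21.   1.  -0. -70. -17.]
(0.45, -0.25, 0.25, -150) -> [-364.6  311.2  -13.3] roll -0.247
(0.5, 0.05, 0.25, -135) -> [-494.6  586.1  -13.3] roll -0.509
(0.539, 0.264, 0.25, -128) -> [-590.6  781.3  -13.3] roll -0.631
(0.539, 0.264, 0.19, -128) -> [-590.6  781.3   46.7] roll -0.631
```

Call:
jog_arm:
  motion:
    - {"offset": [-100,85,-13],"roll": -0.06,"hand": 50}
    - {"offset": [-365,311,-13],"roll": -0.25,"hand": 50}
    - {"offset": [-365,311,-13],"roll": -0.25,"hand": 50}
    - {"offset": [-365,311,-13],"roll": -0.25,"hand": 50}
    - {"offset": [-365,311,-13],"roll": -0.25,"hand": 50}
    - {"offset": [-365,311,-13],"roll": -0.25,"hand": 50}
    - {"offset": [-365,311,-13],"roll": -0.25,"hand": 50}
    - {"offset": [-365,311,-13],"roll": -0.25,"hand": 50}
    - {"offset": [-365,311,-13],"roll": -0.25,"hand": 50}
    - {"offset": [-365,311,-13],"roll": -0.25,"hand": 50}
    - {"offset": [-365,311,-13],"roll": -0.25,"hand": 50}
    - {"offset": [-495,586,-13],"roll": -0.51,"hand": 50}
    - {"offset": [-495,586,-13],"roll": -0.51,"hand": 50}
    - {"offset": [-495,586,-13],"roll": -0.51,"hand": 50}
    - {"offset": [-495,586,-13],"roll": -0.51,"hand": 50}
    - {"offset": [-495,586,-13],"roll": -0.51,"hand": 50}
    - {"offset": [-495,586,-13],"roll": -0.51,"hand": 50}
    - {"offset": [-495,586,-13],"roll": -0.51,"hand": 50}
    - {"offset": [-495,586,-13],"roll": -0.51,"hand": 50}
    - {"offset": [-495,586,-13],"roll": -0.51,"hand": 50}

```text
clock: 1.77
tool_pos: [0.5014, 0.0543, 0.2502]
orientation: [180.0, 0.0, -134.7]
force: [0.3, -0.5, -0.1]
opening: 0.0497
```

```bash
python3 -c "
from h import *
go((.539,.264,.19,-128),(.539,.264,.105,-128))"
```

```text
t 1.77 tcp [0.5014 0.0543 0.2502] rpy [ 1.7999e+02  3.0000e-02 -1.3470e+02] F [ 0.3 -0.5 -0.1] op 0.0497 q [ 29.   4. -19.  -0. -67. -73.]
(0.539, 0.264, 0.19, -128) -> [-175.5  120.8   60.2] roll -0.117
(0.539, 0.264, 0.105, -128) -> [-175.5  120.8  145.2] roll -0.117
```

Call:
jog_arm:
  motion:
    - {"offset": [-175,121,30],"roll": -0.117,"hand": 50}
    - {"offset": [-175,121,30],"roll": -0.117,"hand": 50}
    - {"offset": [-175,121,30],"roll": -0.117,"hand": 50}
    - {"offset": [-175,121,30],"roll": -0.117,"hand": 50}
    - {"offset": [-175,121,60],"roll": -0.117,"hand": 50}
    - {"offset": [-175,121,80],"roll": -0.117,"hand": 50}
    - {"offset": [-175,121,80],"roll": -0.117,"hand": 50}
    - {"offset": [-175,121,80],"roll": -0.117,"hand": 50}
    - {"offset": [-175,121,80],"roll": -0.117,"hand": 50}
    - {"offset": [-175,121,80],"roll": -0.117,"hand": 50}

```text
clock: 2.6
tool_pos: [0.539, 0.2585, 0.1722]
orientation: [-180.0, 0.1, -128.3]
force: [0.1, 0.2, 0.1]
opening: 0.0502
```

```bash
python3 - <<'E'
from h import *
from plant import cams
go((.539,.264,.105,-128))
def c(n,x,y,w,h,k):
    i=cams.snapshot(n)["img"][y:y+h,x:x+w,::-1];return cv2.resize(i,None,fx=k,fy=k,interpolation=cv2.INTER_CUBIC)
cv2.imwrite("pics/pre.png",np.hstack([c("top",80,210,100,120,4),c("scene",395,130,100,120,4)]))
E
```

```text
t 2.6 tcp [0.539  0.2585 0.1722] rpy [-1.7996e+02  1.1000e-01 -1.2825e+02] F [0.1 0.2 0.1] op 0.0502 q [ 44.  16. -15.   0. -59. -83.]
(0.539, 0.264, 0.105, -128) -> [-4.3  3.4 67.2] roll -0.004
```

View pics/pre.png

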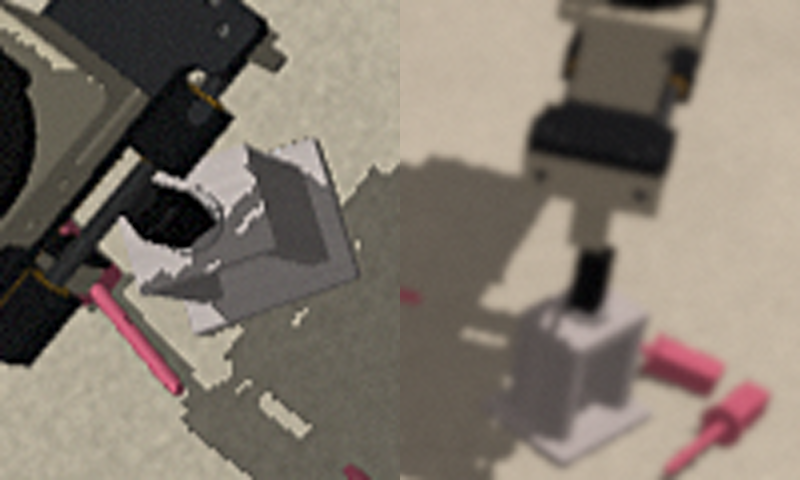

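The view shows the open jaws over the black handle. The pink look-alikes have toppled by themselves and lie clear of the rest's right side. I'll descend and grip.

Call:
jog_arm:
  motion:
    - {"offset": [-4,3,20],"roll": 0,"hand": 50}
    - {"offset": [-4,3,40],"roll": 0,"hand": 50}
    - {"offset": [-4,3,55],"roll": 0,"hand": 50}
    - {"offset": [-4,3,67],"roll": 0,"hand": 50}
    - {"offset": [-4,3,67],"roll": 0,"hand": 50}
    - {"offset": [-4,3,67],"roll": 0,"hand": 50}
    - {"offset": [-4,3,67],"roll": 0,"hand": 50}

```text
clock: 3.28
tool_pos: [0.5392, 0.2642, 0.1051]
orientation: [-180.0, 0.1, -128.2]
force: [0.5, 0.4, 0.3]
opening: 0.0505
```

```bash
python3 -c "
from h import *
go((.539,.264,.105,-128))"
```

```text
t 3.28 tcp [0.5392 0.2642 0.1051] rpy [-1.7996e+02  1.2000e-01 -1.2823e+02] F [0.5 0.4 0.3] op 0.0505 q [ 45.  20. -19.   0. -51. -83.]
(0.539, 0.264, 0.105, -128) -> [0.3 0.1 0.1] roll -0.004
```

Call:
jog_arm:
  motion:
    - {"offset": [0,0,0],"roll": 0,"hand": 30}
    - {"offset": [0,0,0],"roll": 0,"hand": 22}
    - {"offset": [0,0,0],"roll": 0,"hand": 10}
    - {"offset": [0,0,0],"roll": 0,"hand": 0}
    - {"offset": [0,0,0],"roll": 0,"hand": 0}
    - {"offset": [0,0,0],"roll": 0,"hand": 0}
    - {"offset": [0,0,0],"roll": 0,"hand": 0}
    - {"offset": [0,0,0],"roll": 0,"hand": 0}

```text
clock: 3.95
tool_pos: [0.5385, 0.2641, 0.1038]
orientation: [-180.0, 0.0, -128.2]
force: [-1.4, -0.9, 3.9]
opening: 0.0218
```

Call:
jog_arm:
  motion:
    - {"offset": [0,0,0],"roll": 0,"hand": 0}
    - {"offset": [0,0,0],"roll": 0,"hand": 0}
    - {"offset": [0,0,0],"roll": 0,"hand": 0}
    - {"offset": [0,0,-4],"roll": 0,"hand": 0}
    - {"offset": [0,0,-8],"roll": 0,"hand": 0}
    - {"offset": [0,0,-8],"roll": 0,"hand": 0}
    - {"offset": [0,0,-8],"roll": 0,"hand": 0}

```text
clock: 4.53
tool_pos: [0.5385, 0.2641, 0.1117]
orientation: [180.0, 0.0, -128.2]
force: [0.3, 0.2, -1.0]
opening: 0.0214
```

Call:
jog_arm:
  motion:
    - {"offset": [0,0,-15],"roll": 0,"hand": 0}
    - {"offset": [0,0,-35],"roll": 0,"hand": 0}
    - {"offset": [0,0,-60],"roll": 0,"hand": 0}
    - {"offset": [0,0,-90],"roll": 0,"hand": 0}
    - {"offset": [0,0,-115],"roll": 0,"hand": 0}
    - {"offset": [0,0,-133],"roll": 0,"hand": 0}
    - {"offset": [0,0,-133],"roll": 0,"hand": 0}
    - {"offset": [0,0,-133],"roll": 0,"hand": 0}
    - {"offset": [0,0,-133],"roll": 0,"hand": 0}

```text
clock: 5.28
tool_pos: [0.5379, 0.2638, 0.2436]
orientation: [180.0, -0.1, -128.2]
force: [-0.6, 0.3, -2.5]
opening: 0.0216
```

```bash
python3 - <<'E'
from h import *
from plant import cams
def mouth(y,dx=0,tz=.03):
    # TCP pose for the pin tip tz above slot-mouth centre shifted dx in lamp x
    P=xf(LAMP,[[-.005+dx,y,.105+.0+dx*np.tan(np.radians(15))]])[0];return (*P[:2].round(4),round(P[2]+tz+.090,4),-87.6)
go(mouth(.042,.004),mouth(0,.004),mouth(-.042,.004))
s=cams.snapshot("scene")["img"][:,:,::-1]
cv2.imwrite("pics/held_s.png",cv2.resize(s[60:260,380:520],None,fx=3,fy=3,interpolation=cv2.INTER_CUBIC))
E
```

```text
t 5.28 tcp [0.5379 0.2638 0.2436] rpy [ 1.7996e+02 -6.0000e-02 -1.2823e+02] F [-0.6  0.3 -2.5] op 0.0216 q [ 45.  13.  -9.  -0. -68. -83.]
(np.float64(0.5536), np.float64(-0.011), np.float64(0.2261), -87.6) -> [ 206.1 -182.4   17.5] roll -0.709
(np.float64(0.5554), np.float64(-0.0529), np.float64(0.2261), -87.6) -> [ 237.9 -209.7   17.5] roll -0.709
(np.float64(0.5572), np.float64(-0.0949), np.float64(0.2261), -87.6) -> [ 269.8 -237.1   17.5] roll -0.709
```

View pics/held_s.png

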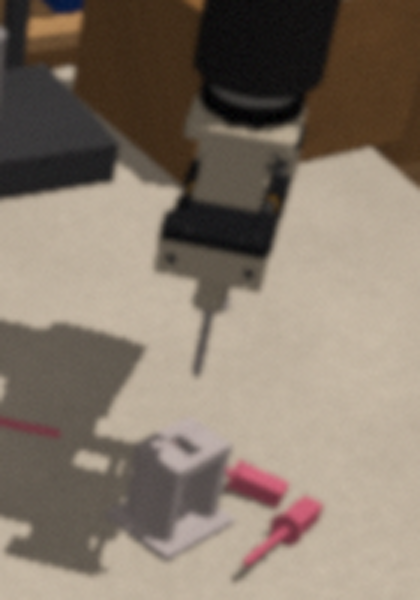

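The pin is held upright below the gripper with its tip at scene pixel (445.7,184.7), and the rest's slot is empty at (441.7,207.7). I'll check these against the expected projections.

```bash
python3 - <<'E'
from h import *
print(proj("scene",[[.5379,.2638,.1536],[.5379,.2638,.2236],[.539,.2614,.085],[.5479,.2638,.1536],[.5379,.2738,.1536]]).round(1))
print("slots scene",proj("scene",xf(LAMP,[[-.005,.042,.105],[-.005,0,.105],[-.005,-.042,.105]])).round(1))
E
```

```text
[[444.2 185.3]
 [449.  161.3]
 [439.2 207.7]
 [446.2 187.6]
 [447.9 184.6]]
slots scene [[339.7 224.9]
 [323.2 228.8]
 [306.4 232.8]]
```

Call:
jog_arm:
  motion:
    - {"offset": [50,-44,0],"roll": -0.1,"hand": 0}
    - {"offset": [206,-182,0],"roll": -0.709,"hand": 0}
    - {"offset": [206,-182,0],"roll": -0.709,"hand": 0}
    - {"offset": [206,-182,0],"roll": -0.709,"hand": 0}
    - {"offset": [206,-182,0],"roll": -0.709,"hand": 0}
    - {"offset": [206,-182,0],"roll": -0.709,"hand": 0}
    - {"offset": [206,-182,0],"roll": -0.709,"hand": 0}
    - {"offset": [206,-182,10],"roll": -0.709,"hand": 0}
    - {"offset": [206,-182,20],"roll": -0.709,"hand": 0}
    - {"offset": [206,-182,30],"roll": -0.709,"hand": 0}
    - {"offset": [206,-182,38],"roll": -0.709,"hand": 0}
    - {"offset": [206,-182,38],"roll": -0.709,"hand": 0}
    - {"offset": [206,-182,38],"roll": -0.709,"hand": 0}
    - {"offset": [206,-182,38],"roll": -0.709,"hand": 0}

```text
clock: 6.5
tool_pos: [0.5543, -0.0096, 0.2067]
orientation: [-180.0, -0.0, -87.5]
force: [-0.5, -1.0, -0.3]
opening: 0.0218
```

```bash
python3 - <<'E'
from h import *
from plant import cams
go((.5536,-.011,.205,-87.6))
s=cams.snapshot("scene")["img"][:,:,::-1];cv2.imwrite("pics/a_full.png",s)
cv2.imwrite("pics/a.png",cv2.resize(s[180:300,270:390],None,fx=5,fy=5,interpolation=cv2.INTER_CUBIC))
from plant import ctrl
p=ctrl.get_obs()["tool_pos"];print("exp tip",proj("scene",p-[0,0,.09]))
E
```

```text
t 6.5 tcp [ 0.5543 -0.0096  0.2067] rpy [-1.800e+02 -1.000e-02 -8.751e+01] F [-0.5 -1.  -0.3] op 0.0218 q [ 19.  11. -17.   0. -62. -17.]
(0.5536, -0.011, 0.205, -87.6) -> [1.4 0.7 1.7] roll 0.002
exp tip [[341.18342033 222.17140617]]
```

View pics/a.png

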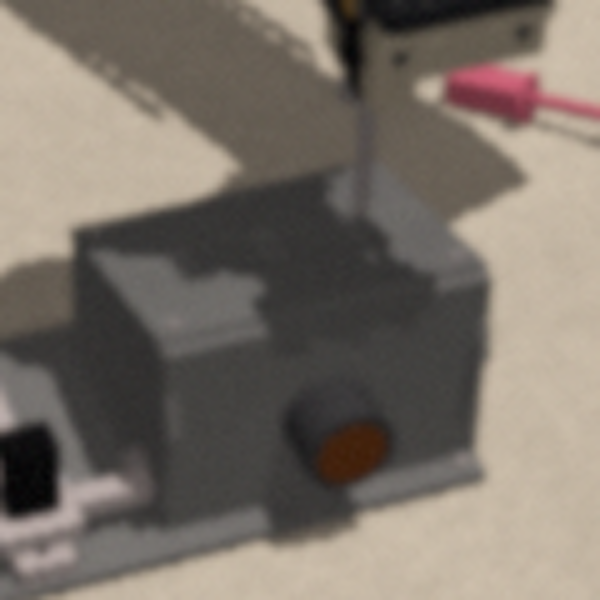

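Call:
jog_arm:
  motion:
    - {"offset": [1.4,0.7,0],"roll": 0,"hand": 0}
    - {"offset": [1.4,0.7,0],"roll": 0,"hand": 0}
    - {"offset": [1.4,0.7,5],"roll": 0,"hand": 0}
    - {"offset": [1.4,0.7,10],"roll": 0,"hand": 0}
    - {"offset": [1.4,0.7,14],"roll": 0,"hand": 0}
    - {"offset": [1.4,0.7,17],"roll": 0,"hand": 0}
    - {"offset": [1.4,0.7,17],"roll": 0,"hand": 0}
    - {"offset": [1.4,0.7,17],"roll": 0,"hand": 0}

```text
clock: 7.22
tool_pos: [0.5533, -0.0119, 0.1892]
orientation: [180.0, -0.0, -87.6]
force: [0.1, -0.3, -1.7]
opening: 0.0218
```

Call:
jog_arm:
  motion:
    - {"offset": [0,0,6],"roll": 0,"hand": 0}
    - {"offset": [0,0,12],"roll": 0,"hand": 0}
    - {"offset": [0,0,17],"roll": 0,"hand": 0}
    - {"offset": [0,0,20],"roll": 0,"hand": 0}
    - {"offset": [0,0,20],"roll": 0,"hand": 0}
    - {"offset": [0,0,20],"roll": 0,"hand": 0}

```text
clock: 7.72
tool_pos: [0.5533, -0.0119, 0.1693]
orientation: [180.0, -0.0, -87.6]
force: [0.2, 0.0, -0.2]
opening: 0.022
```

Call:
jog_arm:
  motion:
    - {"offset": [0,0,2],"roll": 0,"hand": 0}
    - {"offset": [0,0,4],"roll": 0,"hand": 0}
    - {"offset": [0,0,4],"roll": 0,"hand": 0}

```text
clock: 7.97
tool_pos: [0.5532, -0.0118, 0.1653]
orientation: [180.0, 0.0, -87.6]
force: [-0.9, -0.5, -0.8]
opening: 0.0219
```

Call:
jog_arm:
  motion:
    - {"offset": [0,0,1],"roll": 0,"hand": 0}
    - {"offset": [0,0,2],"roll": 0,"hand": 0}
    - {"offset": [0,0,2],"roll": 0,"hand": 0}

```text
clock: 8.22
tool_pos: [0.5536, -0.0118, 0.1638]
orientation: [-180.0, -0.0, -87.6]
force: [0.4, 0.4, 0.9]
opening: 0.0216
```

Call:
jog_arm:
  motion:
    - {"offset": [0,0,1],"roll": 0,"hand": 0}
    - {"offset": [0,0,2],"roll": 0,"hand": 0}
    - {"offset": [0,0,2],"roll": 0,"hand": 0}

```text
clock: 8.47
tool_pos: [0.5538, -0.0118, 0.1618]
orientation: [-179.9, 0.0, -87.6]
force: [1.7, 0.3, 2.5]
opening: 0.0218
```

Call:
jog_arm:
  motion:
    - {"offset": [0,0,1],"roll": 0,"hand": 0}
    - {"offset": [0,0,2],"roll": 0,"hand": 0}
    - {"offset": [0,0,2],"roll": 0,"hand": 0}

```text
clock: 8.72
tool_pos: [0.5537, -0.0117, 0.1596]
orientation: [-180.0, 0.0, -87.6]
force: [0.1, -0.4, 1.4]
opening: 0.0217
```

Call:
jog_arm:
  motion:
    - {"offset": [0,0,1],"roll": 0,"hand": 0}
    - {"offset": [0,0,2],"roll": 0,"hand": 0}
    - {"offset": [0,0,3],"roll": 0,"hand": 0}
    - {"offset": [0,0,3],"roll": 0,"hand": 0}

```text
clock: 9.05
tool_pos: [0.5533, -0.0118, 0.1563]
orientation: [180.0, -0.0, -87.6]
force: [0.1, -0.1, 2.0]
opening: 0.0218
```

```bash
python3 - <<'E'
from h import *
from plant import cams
go()
s=cams.snapshot("scene")["img"][:,:,::-1];cv2.imwrite("pics/a2_full.png",s)
t=cams.snapshot("top")["img"][:,:,::-1];cv2.imwrite("pics/a2_top.png",t)
k=lambda i,x,y,w,h,f:cv2.resize(i[y:y+h,x:x+w],None,fx=f,fy=f,interpolation=cv2.INTER_CUBIC)
cv2.imwrite("pics/a2.png",np.hstack([k(s,315,160,60,75,8),k(cv2.imread("pics/scene0.png"),255,235,40,75,8)]))
E
```

```text
t 9.05 tcp [ 0.5533 -0.0118  0.1563] rpy [179.98  -0.   -87.6 ] F [ 0.1 -0.1  2. ] op 0.0218 q [ 19.  13. -21.  -0. -56. -17.]
```

View pics/a2.png

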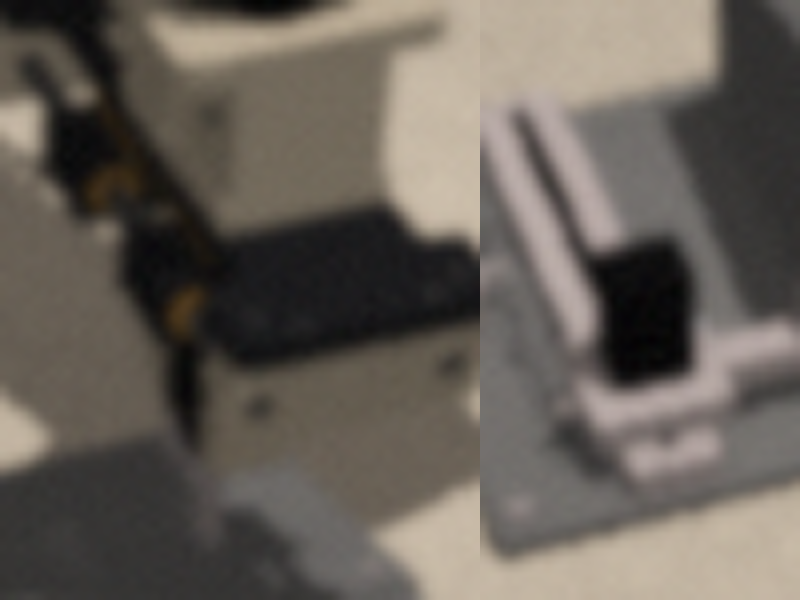

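Call:
jog_arm:
  motion:
    - {"offset": [0,0,1],"roll": 0,"hand": 0}
    - {"offset": [0,0,2],"roll": 0,"hand": 0}
    - {"offset": [0,0,3],"roll": 0,"hand": 0}
    - {"offset": [0,0,3],"roll": 0,"hand": 0}

```text
clock: 9.48
tool_pos: [0.5534, -0.0119, 0.1534]
orientation: [180.0, -0.0, -87.6]
force: [0.4, 0.7, 2.3]
opening: 0.0216
```

Call:
jog_arm:
  motion:
    - {"offset": [0,0,1],"roll": 0,"hand": 0}
    - {"offset": [0,0,2],"roll": 0,"hand": 0}
    - {"offset": [0,0,2],"roll": 0,"hand": 0}

```text
clock: 9.73
tool_pos: [0.5533, -0.0119, 0.1514]
orientation: [180.0, -0.0, -87.6]
force: [0.6, -0.3, 2.5]
opening: 0.0218
```

Call:
jog_arm:
  motion:
    - {"offset": [0,0,1],"roll": 0,"hand": 0}
    - {"offset": [0,0,1.5],"roll": 0,"hand": 0}
    - {"offset": [0,0,1.5],"roll": 0,"hand": 0}

```text
clock: 9.98
tool_pos: [0.5537, -0.012, 0.1509]
orientation: [-180.0, -0.0, -87.6]
force: [-0.9, 0.0, 8.9]
opening: 0.0218
```

The face yielded about 12 mm at 3–4 N, then went hard at the predicted stop, so slot_a hides the tab. I'll press a little more to confirm.

Call:
jog_arm:
  motion:
    - {"offset": [0,0,1],"roll": 0,"hand": 0}
    - {"offset": [0,0,1],"roll": 0,"hand": 0}
    - {"offset": [0,0,1],"roll": 0,"hand": 0}

```text
clock: 10.23
tool_pos: [0.554, -0.0121, 0.1507]
orientation: [-179.9, -0.0, -87.6]
force: [-2.3, -1.0, 14.8]
opening: 0.0216
```

Force rose to about 15 N at the hard stop, so the tab is home. I'll retract and take the pin back to its rest, since the gripper is needed for the carriage.

Call:
jog_arm:
  motion:
    - {"offset": [0,0,-10],"roll": 0,"hand": 0}
    - {"offset": [0,0,-30],"roll": 0,"hand": 0}
    - {"offset": [0,0,-50],"roll": 0,"hand": 0}
    - {"offset": [0,0,-75],"roll": 0,"hand": 0}
    - {"offset": [0,0,-95],"roll": 0,"hand": 0}
    - {"offset": [0,0,-95],"roll": 0,"hand": 0}
    - {"offset": [0,0,-95],"roll": 0,"hand": 0}
    - {"offset": [0,0,-95],"roll": 0,"hand": 0}

```text
clock: 10.9
tool_pos: [0.5524, -0.0118, 0.243]
orientation: [179.9, 0.0, -87.6]
force: [-0.7, -0.8, -1.5]
opening: 0.0217
```

```bash
python3 - <<'E'
from h import *
from plant import cams,ctrl
go((.5385,.2641,.2447,-128.2))
p=ctrl.get_obs()["tool_pos"];print("exp tip, flange",proj("scene",[p-[0,0,.09],p-[0,0,.02]]).round(1))
s=cams.snapshot("scene")["img"][:,:,::-1]
cv2.imwrite("pics/b.png",cv2.resize(s[130:240,300:380],None,fx=5,fy=5,interpolation=cv2.INTER_CUBIC))
E
```

```text
t 10.9 tcp [ 0.5524 -0.0118  0.243 ] rpy [ 1.7988e+02  2.0000e-02 -8.7620e+01] F [-0.7 -0.8 -1.5] op 0.0217 q [ 19.   9. -14.  -0. -67. -17.]
(0.5385, 0.2641, 0.2447, -128.2) -> [-276.3    2.4   -1.7] roll 0.708
exp tip, flange [[340.7 209.8]
 [342.2 185.3]]
```

View pics/b.png

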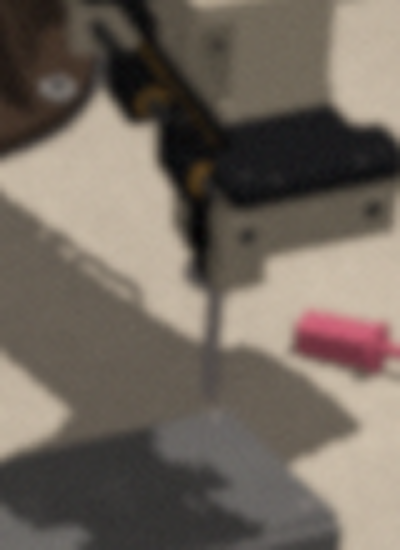

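The pin is still straight, with its tip at (341.8,211), which is the same bias from expected as before. I'll go to the rest.

Call:
jog_arm:
  motion:
    - {"offset": [-30,0,-2],"roll": 0.1,"hand": 0}
    - {"offset": [-276,2.4,-2],"roll": 0.708,"hand": 0}
    - {"offset": [-276,2.4,-2],"roll": 0.708,"hand": 0}
    - {"offset": [-276,2.4,-2],"roll": 0.708,"hand": 0}
    - {"offset": [-276,2.4,-2],"roll": 0.708,"hand": 0}
    - {"offset": [-276,2.4,-2],"roll": 0.708,"hand": 0}
    - {"offset": [-276,2.4,-2],"roll": 0.708,"hand": 0}
    - {"offset": [-276,2.4,-2],"roll": 0.708,"hand": 0}
    - {"offset": [-276,2.4,-2],"roll": 0.708,"hand": 0}
    - {"offset": [-276,2.4,-2],"roll": 0.708,"hand": 0}
    - {"offset": [-276,2.4,-2],"roll": 0.708,"hand": 0}
    - {"offset": [-276,2.4,-2],"roll": 0.708,"hand": 0}
    - {"offset": [-276,2.4,-2],"roll": 0.708,"hand": 0}

```text
clock: 12.03
tool_pos: [0.5395, 0.2626, 0.2461]
orientation: [180.0, -0.0, -128.2]
force: [0.2, 0.8, -2.0]
opening: 0.0215
```

```bash
python3 -c "
from h import *
go((.5385,.2641,.205,-128.2))"
```

```text
t 12.03 tcp [0.5395 0.2626 0.2461] rpy [ 1.8000e+02 -1.0000e-02 -1.2824e+02] F [ 0.2  0.8 -2. ] op 0.0215 q [ 45.  13.  -8.  -0. -68. -83.]
(0.5385, 0.2641, 0.205, -128.2) -> [-0.5  1.7 41.1] roll -0.001
```

Call:
jog_arm:
  motion:
    - {"offset": [-0.5,1,20],"roll": 0,"hand": 0}
    - {"offset": [-0.5,1,41],"roll": 0,"hand": 0}
    - {"offset": [-0.5,1,60],"roll": 0,"hand": 0}
    - {"offset": [-0.5,1,68],"roll": 0,"hand": 0}
    - {"offset": [-0.5,1,75],"roll": 0,"hand": 0}
    - {"offset": [-0.5,1,81],"roll": 0,"hand": 0}
    - {"offset": [-0.5,1,81],"roll": 0,"hand": 0}
    - {"offset": [-0.5,1,81],"roll": 0,"hand": 0}

```text
clock: 12.7
tool_pos: [0.5393, 0.2649, 0.1657]
orientation: [-180.0, 0.0, -128.2]
force: [-0.4, -0.9, -0.6]
opening: 0.022
```

Call:
jog_arm:
  motion:
    - {"offset": [1.2,-0.7,5],"roll": 0,"hand": 0}
    - {"offset": [1.2,-0.7,20],"roll": 0,"hand": 0}
    - {"offset": [1.2,-0.7,35],"roll": 0,"hand": 0}
    - {"offset": [1.2,-0.7,50],"roll": 0,"hand": 0}
    - {"offset": [1.2,-0.7,56],"roll": 0,"hand": 0}
    - {"offset": [1.2,-0.7,58],"roll": 0,"hand": 0}
    - {"offset": [1.2,-0.7,58],"roll": 0,"hand": 0}
    - {"offset": [1.2,-0.7,58],"roll": 0,"hand": 0}

```text
clock: 13.37
tool_pos: [0.5392, 0.2638, 0.1079]
orientation: [-180.0, 0.1, -128.1]
force: [-0.2, -0.1, -1.9]
opening: 0.0219
```

Call:
jog_arm:
  motion:
    - {"offset": [0,0,1],"roll": 0,"hand": 0}
    - {"offset": [0,0,2.5],"roll": 0,"hand": 0}
    - {"offset": [0,0,2.5],"roll": 0,"hand": 0}
    - {"offset": [0,0,2.5],"roll": 0,"hand": 0}

```text
clock: 13.7
tool_pos: [0.5388, 0.2635, 0.1048]
orientation: [-180.0, 0.0, -128.2]
force: [-0.5, 0.1, -1.9]
opening: 0.0218
```

Call:
jog_arm:
  motion:
    - {"offset": [0,0,1],"roll": 0,"hand": 0}
    - {"offset": [0,0,1.3],"roll": 0,"hand": 0}
    - {"offset": [0,0,1.3],"roll": 0,"hand": 0}

```text
clock: 13.95
tool_pos: [0.5389, 0.2636, 0.1038]
orientation: [-180.0, 0.0, -128.1]
force: [-0.8, -1.1, 4.3]
opening: 0.0216
```

The flange is on the plate. I'll release and rise.

Call:
jog_arm:
  motion:
    - {"offset": [0,0,-0.5],"roll": 0,"hand": 24}
    - {"offset": [0,0,-0.5],"roll": 0,"hand": 30}
    - {"offset": [0,0,-0.5],"roll": 0,"hand": 45}
    - {"offset": [0,0,-0.5],"roll": 0,"hand": 50}
    - {"offset": [0,0,-0.5],"roll": 0,"hand": 50}
    - {"offset": [0,0,-10],"roll": 0,"hand": 50}
    - {"offset": [0,0,-30],"roll": 0,"hand": 50}
    - {"offset": [0,0,-55],"roll": 0,"hand": 50}
    - {"offset": [0,0,-90],"roll": 0,"hand": 50}
    - {"offset": [0,0,-120],"roll": 0,"hand": 50}
    - {"offset": [0,0,-120],"roll": 0,"hand": 50}
    - {"offset": [0,0,-120],"roll": 0,"hand": 50}

```text
clock: 14.95
tool_pos: [0.5396, 0.2642, 0.2262]
orientation: [-179.9, 0.3, -128.2]
force: [0.3, 0.2, -0.4]
opening: 0.05
```

```bash
python3 - <<'E'
from h import *
P=xf(LAMP,[[.048,-.14,0]])[0];print(P)
go((P[0],P[1],.22,-87.6),(P[0],P[1],.056,-87.6))
E
```

```text
[ 0.61029267 -0.19073897  0.        ]
t 14.95 tcp [0.5396 0.2642 0.2262] rpy [-179.95    0.28 -128.16] F [ 0.3  0.2 -0.4] op 0.05 q [ 45.  14. -10.   0. -66. -83.]
(np.float64(0.6102926670646415), np.float64(-0.19073896559630626), 0.22, -87.6) -> [ 314.  -336.6    6.2] roll -0.708
(np.float64(0.6102926670646415), np.float64(-0.19073896559630626), 0.056, -87.6) -> [ 314.  -336.6  170.2] roll -0.708
```

Call:
jog_arm:
  motion:
    - {"offset": [40,-43,0],"roll": -0.1,"hand": 50}
    - {"offset": [314,-337,0],"roll": -0.708,"hand": 50}
    - {"offset": [314,-337,0],"roll": -0.708,"hand": 50}
    - {"offset": [314,-337,0],"roll": -0.708,"hand": 50}
    - {"offset": [314,-337,0],"roll": -0.708,"hand": 50}
    - {"offset": [314,-337,0],"roll": -0.708,"hand": 50}
    - {"offset": [314,-337,0],"roll": -0.708,"hand": 50}
    - {"offset": [314,-337,0],"roll": -0.708,"hand": 50}
    - {"offset": [314,-337,0],"roll": -0.708,"hand": 50}
    - {"offset": [314,-337,0],"roll": -0.708,"hand": 50}
    - {"offset": [314,-337,0],"roll": -0.708,"hand": 50}
    - {"offset": [314,-337,0],"roll": -0.708,"hand": 50}
    - {"offset": [314,-337,0],"roll": -0.708,"hand": 50}
    - {"offset": [314,-337,0],"roll": -0.708,"hand": 50}
    - {"offset": [314,-337,0],"roll": -0.708,"hand": 50}
    - {"offset": [314,-337,0],"roll": -0.708,"hand": 50}
    - {"offset": [314,-337,0],"roll": -0.708,"hand": 50}
    - {"offset": [314,-337,0],"roll": -0.708,"hand": 50}

```text
clock: 16.45
tool_pos: [0.6098, -0.1906, 0.2235]
orientation: [-180.0, 0.0, -87.5]
force: [-1.2, -0.5, 0.4]
opening: 0.0501
```

```bash
python3 - <<'E'
from h import *
from plant import cams
P=xf(LAMP,[[.048,-.14,0]])[0]
go((P[0],P[1],.12,-87.6),(P[0],P[1],.055,-87.6))
s=cams.snapshot("scene")["img"][:,:,::-1];k=lambda x,y,w,h,f:cv2.resize(s[y:y+h,x:x+w],None,fx=f,fy=f,interpolation=cv2.INTER_CUBIC)
cv2.imwrite("pics/c.png",np.hstack([k(225,170,100,150,4),k(400,150,100,150,4)]))
E
```

```text
t 16.45 tcp [ 0.6098 -0.1906  0.2235] rpy [-179.98    0.    -87.51] F [-1.2 -0.5  0.4] op 0.0501 q [  0.  18.  -5.  -0. -67.   2.]
(np.float64(0.6102926670646415), np.float64(-0.19073896559630626), 0.12, -87.6) -> [ 1.000e-01 -5.000e-01  1.035e+02] roll 0.002
(np.float64(0.6102926670646415), np.float64(-0.19073896559630626), 0.055, -87.6) -> [ 1.000e-01 -5.000e-01  1.685e+02] roll 0.002
```

View pics/c.png

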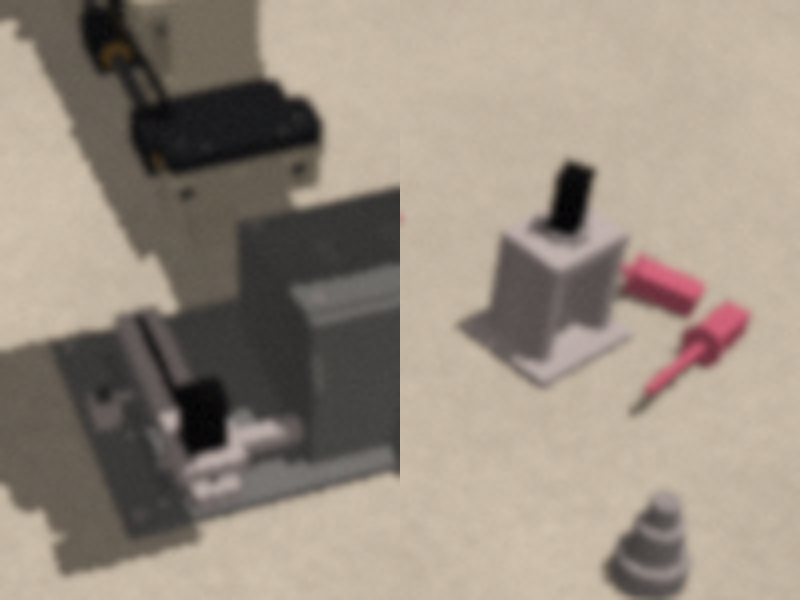

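The pin hangs upright in its rest and the gripper stands over the carriage grip. I'll descend and grip it.

Call:
jog_arm:
  motion:
    - {"offset": [0,-0.5,35],"roll": 0,"hand": 50}
    - {"offset": [0,-0.5,70],"roll": 0,"hand": 50}
    - {"offset": [0,-0.5,100],"roll": 0,"hand": 50}
    - {"offset": [0,-0.5,125],"roll": 0,"hand": 50}
    - {"offset": [0,-0.5,145],"roll": 0,"hand": 50}
    - {"offset": [0,-0.5,160],"roll": 0,"hand": 50}
    - {"offset": [0,-0.5,168],"roll": 0,"hand": 50}
    - {"offset": [0,-0.5,168],"roll": 0,"hand": 50}
    - {"offset": [0,-0.5,168],"roll": 0,"hand": 50}

```text
clock: 17.25
tool_pos: [0.6105, -0.1915, 0.0556]
orientation: [-180.0, -0.0, -87.6]
force: [0.1, 0.2, 0.4]
opening: 0.05
```

Call:
jog_arm:
  motion:
    - {"offset": [0,0,0],"roll": 0,"hand": 30}
    - {"offset": [0,0,0],"roll": 0,"hand": 22}
    - {"offset": [0,0,0],"roll": 0,"hand": 15}
    - {"offset": [0,0,0],"roll": 0,"hand": 0}
    - {"offset": [0,0,0],"roll": 0,"hand": 0}
    - {"offset": [0,0,0],"roll": 0,"hand": 0}

```text
clock: 17.75
tool_pos: [0.6109, -0.1917, 0.0559]
orientation: [-179.9, -0.0, -87.6]
force: [0.8, 0.3, 3.0]
opening: 0.02
```

```bash
python3 - <<'E'
from h import *
from plant import ctrl
p=np.array(ctrl.get_obs()["tool_pos"]);t=LAMP[2];d=np.array([np.cos(t),np.sin(t)])
print("grip lamp x",(p[:2]-LAMP[:2])@d)
go(*[(p[0]-d[0]*a,p[1]-d[1]*a,p[2],-87.57) for a in(.015,.056)])
E
```

```text
grip lamp x 0.04854544474840839
t 17.75 tcp [ 0.6109 -0.1917  0.0559] rpy [-1.7991e+02 -1.0000e-02 -8.7580e+01] F [0.8 0.3 3. ] op 0.02 q [  0.  27. -16.   0. -47.   2.]
(np.float64(0.5958916582536511), np.float64(-0.19230731944531404), np.float64(0.05592197520869883), -87.57) -> [ 0. 15.  0.] roll -0.0
(np.float64(0.5549285268025), np.float64(-0.19404566973099296), np.float64(0.05592197520869883), -87.57) -> [ 0. 56.  0.] roll -0.0
```

Call:
jog_arm:
  motion:
    - {"offset": [0,3,0],"roll": 0,"hand": 0}
    - {"offset": [0,8,0],"roll": 0,"hand": 0}
    - {"offset": [0,14,0],"roll": 0,"hand": 0}
    - {"offset": [0,20,0],"roll": 0,"hand": 0}
    - {"offset": [0,26,0],"roll": 0,"hand": 0}
    - {"offset": [0,32,0],"roll": 0,"hand": 0}
    - {"offset": [0,38,0],"roll": 0,"hand": 0}
    - {"offset": [0,44,0],"roll": 0,"hand": 0}
    - {"offset": [0,50,0],"roll": 0,"hand": 0}
    - {"offset": [0,55,0],"roll": 0,"hand": 0}
    - {"offset": [0,59,0],"roll": 0,"hand": 0}
    - {"offset": [0,61,0],"roll": 0,"hand": 0}
    - {"offset": [0,61,0],"roll": 0,"hand": 0}
    - {"offset": [0,61,0],"roll": 0,"hand": 0}
    - {"offset": [0,61,0],"roll": 0,"hand": 0}

```text
clock: 19.0
tool_pos: [0.5485, -0.1944, 0.0558]
orientation: [180.0, -0.0, -87.6]
force: [0.7, 0.3, 7.4]
opening: 0.0198
```

Call:
jog_arm:
  motion:
    - {"offset": [0,0,0],"roll": 0,"hand": 24}
    - {"offset": [0,0,0],"roll": 0,"hand": 34}
    - {"offset": [0,0,0],"roll": 0,"hand": 48}
    - {"offset": [0,0,0],"roll": 0,"hand": 50}
    - {"offset": [0,0,-15],"roll": 0,"hand": 50}
    - {"offset": [0,0,-45],"roll": 0,"hand": 50}
    - {"offset": [0,0,-80],"roll": 0,"hand": 50}
    - {"offset": [40,0,-110],"roll": 0,"hand": 50}
    - {"offset": [80,0,-110],"roll": 0,"hand": 50}
    - {"offset": [120,0,-110],"roll": 0,"hand": 50}
    - {"offset": [160,0,-110],"roll": 0,"hand": 50}
    - {"offset": [200,0,-110],"roll": 0,"hand": 50}
    - {"offset": [200,0,-110],"roll": 0,"hand": 50}
    - {"offset": [200,0,-110],"roll": 0,"hand": 50}
    - {"offset": [200,0,-110],"roll": 0,"hand": 50}

```text
clock: 20.25
tool_pos: [0.5569, -0.3941, 0.1643]
orientation: [179.9, 0.1, -87.7]
force: [0.1, -0.5, 0.2]
opening: 0.0503
```

```bash
python3 - <<'E'
from h import *
from plant import cams
go()
t=cams.snapshot("top")["img"][:,:,::-1];s=cams.snapshot("scene")["img"][:,:,::-1];cv2.imwrite("pics/dt.png",t);cv2.imwrite("pics/ds.png",s)
a=cv2.resize(t[235:285,355:405],None,fx=12,fy=12,interpolation=cv2.INTER_CUBIC)
b=cv2.resize(s[235:310,230:255],None,fx=8,fy=8,interpolation=cv2.INTER_CUBIC)
cv2.imwrite("pics/d.png",np.hstack([a,b]))
E
```

```text
t 20.25 tcp [ 0.5569 -0.3941  0.1643] rpy [ 1.7991e+02  6.0000e-02 -8.7670e+01] F [ 0.1 -0.5  0.2] op 0.0503 q [-19.  24.  -4.  -0. -62.  21.]
```

View pics/d.png

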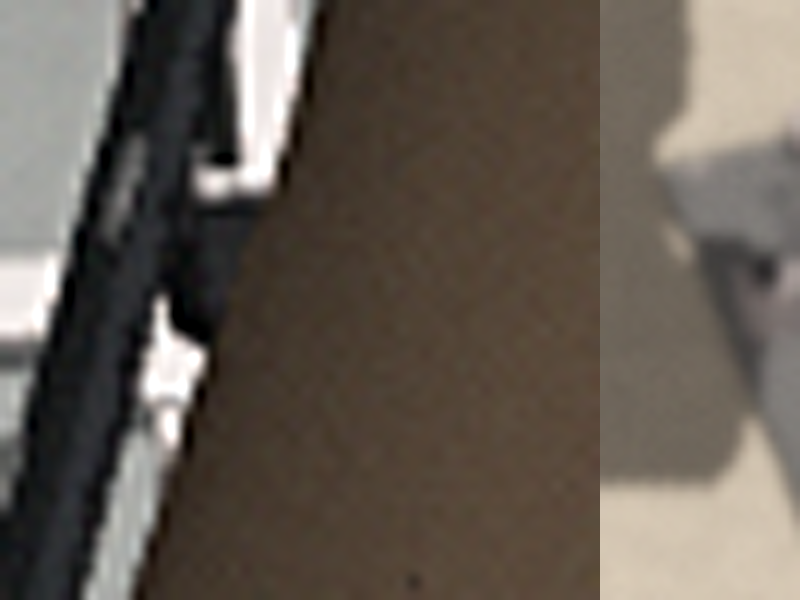

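The arm's forearm hides the pointers, so I'll move it to the start area for a clear view.

Call:
jog_arm:
  motion:
    - {"offset": [20,25,-40],"roll": 0,"hand": 50}
    - {"offset": [50,40,-75],"roll": 0,"hand": 50}
    - {"offset": [196,300,-75],"roll": 0,"hand": 50}
    - {"offset": [196,300,-75],"roll": 0,"hand": 50}
    - {"offset": [196,300,-75],"roll": 0,"hand": 50}
    - {"offset": [196,300,-75],"roll": 0,"hand": 50}
    - {"offset": [196,300,-75],"roll": 0,"hand": 50}
    - {"offset": [196,300,-75],"roll": 0,"hand": 50}
    - {"offset": [196,300,-75],"roll": 0,"hand": 50}
    - {"offset": [196,300,-75],"roll": 0,"hand": 50}
    - {"offset": [196,300,-75],"roll": 0,"hand": 50}
    - {"offset": [196,300,-75],"roll": 0,"hand": 50}
    - {"offset": [196,300,-75],"roll": 0,"hand": 50}

```text
clock: 21.43
tool_pos: [0.267, -0.6016, 0.2405]
orientation: [-180.0, -0.0, -87.5]
force: [0.5, -0.3, -0.2]
opening: 0.0501
```

```bash
python3 - <<'E'
from h import *
from plant import cams
go()
im=lambda n:np.mean([cams.snapshot(n)["img"][:,:,::-1].astype(float) for _ in range(6)],0).astype(np.uint8)
t=im("top");s=im("scene");cv2.imwrite("pics/et.png",t);cv2.imwrite("pics/es.png",s)
def k(i,x,y,w,h,f):
    c=cv2.resize(i[y:y+h,x:x+w],None,fx=f,fy=f,interpolation=cv2.INTER_CUBIC)
    for a in range(-x%5,w,5): cv2.putText(c,str(x+a),(a*f,8),0,.3,(0,0,255)); cv2.line(c,(a*f,10),(a*f,14),(0,0,255))
    for a in range(-y%5,h,5): cv2.putText(c,str(y+a),(0,a*f+3),0,.3,(0,0,255))
    return c
cv2.imwrite("pics/e.png",np.vstack([np.hstack([k(t,362,240,40,30,10),k(s,235,245,40,30,10)]),np.hstack([k(t,95,240,80,60,5)[:300],k(t,250,200,160,100,2)[:200].repeat(1,0) if 0 else cv2.resize(t[195:310,245:405],(400,300))])]))
E
```

```text
t 21.43 tcp [ 0.267  -0.6016  0.2405] rpy [-1.7998e+02 -1.0000e-02 -8.7530e+01] F [ 0.5 -0.3 -0.2] op 0.0501 q [-49.  19.  -1.  -0. -70.  52.]
```

View pics/e.png

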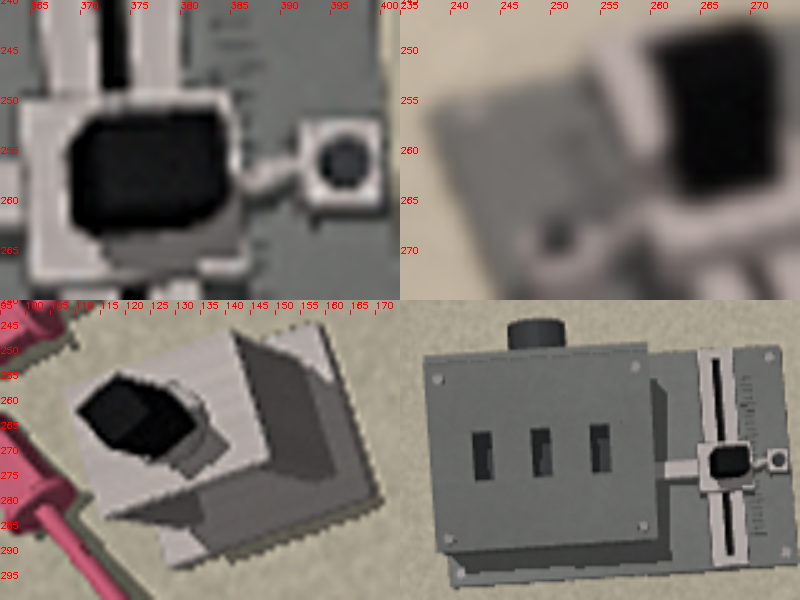

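The carriage now stands near the mark with its arm and pointer beside it, the carriage pointer at about (387.5,258.7) and the mark's at about (390,256.7). The carriage looks slightly too far. Pin upright in the rest. I'll measure the pointers numerically.

```bash
python3 - <<'E'
from h import *
g0=cv2.imread("pics/top0.png").max(2).astype(int);g1=cv2.imread("pics/et.png").max(2).astype(int)
print("now rows252-264 cols 384-393");print(g1[252:265,384:394])
print("start mark same");print(g0[252:265,384:394])
print("start carr rows 220-232");print(g0[220:233,384:394])
E
```

```text
now rows252-264 cols 384-393
[[ 70 146  83 112 113 113 110 105 155 146]
 [ 62 161 108 115 113 110 100  87 183 175]
 [ 41 153  72  90 111 108  84  75 192 179]
 [ 44 194  97 102 119 119 127 114 190 146]
 [ 50 209  87 130 173 171 176 171 183 137]
 [ 27 132 139 153 188 159 137 105 159 180]
 [ 15  83 133 162 146 106  73  70 138 200]
 [ 16  80  74  90  68  53  55  78 125 208]
 [ 46 100  53  50  48  55 108  82  77 124]
 [ 94 103  64  82  94 106 117  96  87  51]
 [103  97  74 110 112 115 115 113 110  52]
 [ 99  98 101 115 115 112 112 114 114 100]
 [ 97  98 130  90  92 113 113 114 114 112]]
start mark same
[[ 97  94  86 112 113 113 114 105 155 149]
 [112 114 112 115 113 113 103  84 183 175]
 [ 90  91  76  93 113 106  87  77 197 179]
 [108 105 101 104 119 120 129 114 189 149]
 [107 106  95 135 177 175 176 171 186 137]
 [ 96  99  94 116 144 144 143 110 160 179]
 [113 117 115 113  78  77  80  69 138 200]
 [ 73  75  71  75  43  42  56  81 127 208]
 [102 101 100 102 103 105 105  81  80 125]
 [113 105 103  92 103 119 117  99  91  52]
 [115  97  97 105 109 112 113 116 112  52]
 [115 112 114 114 113 118 114 113 115 101]
 [ 93  89  92  95  90 117 114 114 113 115]]
start carr rows 220-232
[[106 109 108 109 110 109 110 108 109 109]
 [109 107 106 109 106 109 112 112 106 110]
 [112 110 111 108 107 109 110 109 115 105]
 [110 107 105 108 106 110 113 107 108 106]
 [ 89 123 118 105 105 107 109 108 110 108]
 [169 176 142 111 112 108 111 111 108 112]
 [158 135 112 109 112 108 108 110 111 111]
 [104  88 108 112 110 113 110 109 107 112]
 [ 66  65  81 113 110 108 108 110 109 109]
 [ 39  38  58 115 109 110 106 110 109 111]
 [103 103 102 109 110 108 107 114 112 111]
 [115 109 115 108 109 112 110 111 111 108]
 [ 90  78 112 109 109 109 108 113 110 114]]
```

```bash
python3 - <<'E'
from h import *
d=np.array([np.cos(LAMP[2]),np.sin(LAMP[2])])
for z in(.024,.032):print([((back("top",u,z)[:2]-LAMP[:2])@d*1000).round(1) for u in[(384.7,225.28),(387,257.63),(389.5,256.28)]])
# relative image shift of carriage grip/saddle between start and now, subpixel, via homography-free check: saddle top corners
go((.5485+.0025,-.1944,.18,-87.6),(.5508,-.1943,.0558,-87.6))
E
```

```text
[np.float64(51.2), np.float64(-13.2), np.float64(-10.8)]
[np.float64(49.8), np.float64(-14.0), np.float64(-11.7)]
t 22.03 tcp [ 0.2662 -0.6024  0.2402] rpy [180.     0.   -87.59] F [ 0.  -0.3  0.6] op 0.0502 q [-49.  19.  -1.  -0. -70.  52.]
(0.5509999999999999, -0.1944, 0.18, -87.6) -> [-395.7 -301.7   60.2] roll 0.0
(0.5508, -0.1943, 0.0558, -87.6) -> [-395.8 -301.5  184.4] roll 0.0
```

The pixel and robot values agree: the carriage is at lamp x −14.0 and the mark at −11.7. I'll correct by +2.3 mm.

Call:
jog_arm:
  motion:
    - {"offset": [-60,-46,0],"roll": 0,"hand": 50}
    - {"offset": [-396,-301.5,0],"roll": 0,"hand": 50}
    - {"offset": [-396,-301.5,0],"roll": 0,"hand": 50}
    - {"offset": [-396,-301.5,0],"roll": 0,"hand": 50}
    - {"offset": [-396,-301.5,0],"roll": 0,"hand": 50}
    - {"offset": [-396,-301.5,0],"roll": 0,"hand": 50}
    - {"offset": [-396,-301.5,0],"roll": 0,"hand": 50}
    - {"offset": [-396,-301.5,0],"roll": 0,"hand": 50}
    - {"offset": [-396,-301.5,0],"roll": 0,"hand": 50}
    - {"offset": [-396,-301.5,0],"roll": 0,"hand": 50}
    - {"offset": [-396,-301.5,0],"roll": 0,"hand": 50}
    - {"offset": [-396,-301.5,0],"roll": 0,"hand": 50}
    - {"offset": [-396,-301.5,0],"roll": 0,"hand": 50}
    - {"offset": [-396,-301.5,0],"roll": 0,"hand": 50}
    - {"offset": [-396,-301.5,40],"roll": 0,"hand": 50}
    - {"offset": [-396,-301.5,70],"roll": 0,"hand": 50}
    - {"offset": [-396,-301.5,80],"roll": 0,"hand": 50}
    - {"offset": [-396,-301.5,80],"roll": 0,"hand": 50}
    - {"offset": [-396,-301.5,80],"roll": 0,"hand": 50}
    - {"offset": [-396,-301.5,80],"roll": 0,"hand": 50}

```text
clock: 23.7
tool_pos: [0.5518, -0.195, 0.1623]
orientation: [-179.8, -0.1, -87.6]
force: [0.2, -0.4, -0.1]
opening: 0.0502
```

```bash
python3 -c "
from h import *
go((.5508,-.1943,.0558,-87.6))"
```

```text
t 23.7 tcp [ 0.5518 -0.195   0.1623] rpy [-1.7985e+02 -5.0000e-02 -8.7610e+01] F [ 0.2 -0.4 -0.1] op 0.0502 q [ -0.  16. -17.   0. -57.   3.]
(0.5508, -0.1943, 0.0558, -87.6) -> [ -0.7   1.  106.5] roll -0.0
```

Call:
jog_arm:
  motion:
    - {"offset": [-0.7,1,25],"roll": 0,"hand": 50}
    - {"offset": [-0.7,1,50],"roll": 0,"hand": 50}
    - {"offset": [-0.7,1,75],"roll": 0,"hand": 50}
    - {"offset": [-0.7,1,95],"roll": 0,"hand": 50}
    - {"offset": [-0.7,1,105],"roll": 0,"hand": 50}
    - {"offset": [-0.7,1,105],"roll": 0,"hand": 50}
    - {"offset": [-0.7,1,105],"roll": 0,"hand": 50}
    - {"offset": [-0.7,1,105],"roll": 0,"hand": 30}
    - {"offset": [-0.7,1,105],"roll": 0,"hand": 22}
    - {"offset": [-0.7,1,105],"roll": 0,"hand": 0}
    - {"offset": [-0.7,1,105],"roll": 0,"hand": 0}
    - {"offset": [-0.7,1,105],"roll": 0,"hand": 0}
    - {"offset": [-0.7,1,105],"roll": 0,"hand": 0}
    - {"offset": [-0.7,1,105],"roll": 0,"hand": 0}
    - {"offset": [-0.7,1,105],"roll": 0,"hand": 0}

```text
clock: 24.95
tool_pos: [0.5498, -0.1935, 0.0557]
orientation: [-180.0, -0.0, -87.6]
force: [-1.2, 0.8, 5.9]
opening: 0.0197
```

Call:
jog_arm:
  motion:
    - {"offset": [0,-0.5,0],"roll": 0,"hand": 0}
    - {"offset": [0,-1,0],"roll": 0,"hand": 0}
    - {"offset": [0,-1,0],"roll": 0,"hand": 0}
    - {"offset": [0,-1,0],"roll": 0,"hand": 0}
    - {"offset": [0,-1,0],"roll": 0,"hand": 0}
    - {"offset": [0,-1,0],"roll": 0,"hand": 0}

```text
clock: 25.45
tool_pos: [0.5509, -0.1935, 0.0557]
orientation: [-180.0, -0.0, -87.6]
force: [-1.5, 0.7, 4.2]
opening: 0.0204
```

Call:
jog_arm:
  motion:
    - {"offset": [0,0,0],"roll": 0,"hand": 24}
    - {"offset": [0,0,0],"roll": 0,"hand": 34}
    - {"offset": [0,0,0],"roll": 0,"hand": 48}
    - {"offset": [0,0,0],"roll": 0,"hand": 50}
    - {"offset": [0,0,-15],"roll": 0,"hand": 50}
    - {"offset": [0,0,-45],"roll": 0,"hand": 50}
    - {"offset": [0,0,-80],"roll": 0,"hand": 50}
    - {"offset": [0,0,-120],"roll": 0,"hand": 50}
    - {"offset": [0,0,-160],"roll": 0,"hand": 50}
    - {"offset": [0,0,-185],"roll": 0,"hand": 50}
    - {"offset": [60,46,-185],"roll": 0,"hand": 50}
    - {"offset": [396,300,-185],"roll": 0,"hand": 50}
    - {"offset": [396,300,-185],"roll": 0,"hand": 50}
    - {"offset": [396,300,-185],"roll": 0,"hand": 50}
    - {"offset": [396,300,-185],"roll": 0,"hand": 50}
    - {"offset": [396,300,-185],"roll": 0,"hand": 50}
    - {"offset": [396,300,-185],"roll": 0,"hand": 50}
    - {"offset": [396,300,-185],"roll": 0,"hand": 50}
    - {"offset": [396,300,-185],"roll": 0,"hand": 50}
    - {"offset": [396,300,-185],"roll": 0,"hand": 50}

```text
clock: 27.12
tool_pos: [0.3117, -0.5372, 0.2403]
orientation: [-180.0, -0.0, -87.6]
force: [1.4, -0.1, 0.4]
opening: 0.05
```

Call:
jog_arm:
  motion:
    - {"offset": [60,45,0],"roll": 0,"hand": 50}
    - {"offset": [60,45,0],"roll": 0,"hand": 50}
    - {"offset": [60,45,0],"roll": 0,"hand": 50}
    - {"offset": [60,45,0],"roll": 0,"hand": 50}
    - {"offset": [60,45,0],"roll": 0,"hand": 50}

```text
clock: 27.53
tool_pos: [0.2705, -0.5975, 0.2397]
orientation: [180.0, 0.0, -87.7]
force: [-0.8, -0.2, -0.4]
opening: 0.0498
```

```bash
python3 - <<'E'
from h import *
from plant import cams
go()
t=np.mean([cams.snapshot("top")["img"][:,:,::-1].astype(float) for _ in range(6)],0).astype(np.uint8);cv2.imwrite("pics/ft.png",t)
g=t.max(2).astype(int);print(g[252:264,383:394])
e=cv2.imread("pics/et.png").max(2);z=cv2.imread("pics/top0.png").max(2)
d=lambda a,y,x,h,w:np.abs(a[y:y+h,x:x+w].astype(int)-g[y:y+h,x:x+w]).mean().round(1)
print("pin handle diff vs after-hang",d(e,245,100,40,50),"vs start",d(z,245,105,40,40),"microm",d(z,275,420,80,40),"gauge",d(z,145,150,30,30),"case",d(z,190,445,60,85))
p=lambda im,y0:cv2.phaseCorrelate(e[y0:y0+50,250:250+90].astype(np.float32),g[y0:y0+50,250:340].astype(np.float32))
print(p(g,210))
E
```

```text
t 27.53 tcp [ 0.2705 -0.5975  0.2397] rpy [ 1.7998e+02  5.0000e-02 -8.7650e+01] F [-0.8 -0.2 -0.4] op 0.0498 q [-49.  19.  -2.  -0. -70.  51.]
[[ 15  57 141  85 111 113 111 108 104 154 145]
 [ 15  65 161 108 114 112 111 101  85 183 177]
 [ 13  40 153  69  88 111 107  84  77 193 178]
 [ 13  46 197  91  98 119 120 127 113 190 147]
 [ 15  31 152 175 171 173 174 176 171 184 137]
 [ 21  13  93 162 156 164 143 139 108 159 181]
 [ 13  19 101  81  86  90  77  74  70 139 199]
 [  1  47 109  44  40  38  40  54  77 126 208]
 [ 70  93 102  59 107 104 105 105  82  76 123]
 [ 98 101  99  63  98 106 118 116  96  87  52]
 [102 101  99  72 108 109 112 114 111 109  53]
 [ 98  97  98 103 116 114 113 113 113 115 101]]
pin handle diff vs after-hang 0.9 vs start 10.9 microm 1.6 gauge 1.6 case 2.8
((0.046246459228839853, -0.04521737234000511), 1.0062993903689914)
```

The pointers now lie on the same rows (256–257), so they line up to well under 1 mm. The pin, micrometer, gauge and case images are unchanged. I'll hand in.

```bash
python3 -c "
from plant import order
print(order.close_job())"
```

```text
the job is handed in; nothing more can be done
None
```

The job is done and handed in at 27.8 s of the 59 s allowed; the hand-in reports no verdict.

- **Lock tab:** It was behind the first slot I tried, slot_a. It yielded about 12 mm at 3–4 N, then met a hard stop at about 15 N, where I expected it.
- **Carriage:** My first slide overshot the mark by 2.3 mm, so I gripped it again and corrected. The last top image has both pointers on the same pixel rows, within about 0.5 mm by my reading. The robot's own reading put the carriage at lamp x −11.5 mm, against −11.7 mm measured for the mark.
- **Pin:** It hangs upright on its flange in the rest, and its image did not change while I worked on the carriage.
- **Order:** I hung the pin back before sliding the carriage, not after as the task lists it, because the gripper had to be free to hold the carriage. The tab was pressed home before the carriage moved.
- **Bystanders:** The micrometer, gauge and case look the same as at the start. The pink look-alikes fell over before the gripper had touched anything.
- **Disagreements:** While I held the pin, the gripper read 21.7 mm on its 20 mm handle, possibly gripping it slightly off-square. It did not slip. The scene camera was also off by about 1–2 pixels throughout.

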